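# Ease the card press open with the wedge and hold it

## Robot

A 6-joint arm with a two-finger parallel gripper is mounted at the origin on a cart in front of the work surface, level with it; the furniture and walls round the work are solid. World frame = base frame: x ahead of the robot, y to its left, z up, the work surface at z = 0. Lengths are in mm, angles in rad, forces in N, time in s.
With the tool pointing down it reaches from about 350 to 925 mm from the base axis. Payload 6.4 kg.
Tool frame: the origin (TCP) lies at the centre of the arm's flange, where the gripper is bolted on; the fingertips stand 173 mm ahead of it and the grasp point (between the pads) lies 155 mm ahead of it (bot.grasp_offset is the distance from the TCP to the grasp point, in mm); z points along the fingers, y is the line along which they close (so a half turn about z gives the same grasp; the last joint's range is limited). The gripper opens to 85 mm and grips with 20 to 120 N. Pads are 22 mm wide; open, the fingers measure 114 mm over their backs; the gripper's body (76 mm by 85 mm) begins 54 mm behind the grasp point. The pads swing forward as they close: fully open they stand 13 mm farther back than shut.
Start: joints at [-1.403, 0.245, 1.558, -0, 1.339, -0.174], TCP at [217.875, -612.41, 404.69] pointing down, gripper open.
Joint ranges: [-3.13, 3.13], [-1.02, 2.26], [0.13, 2.54], [-0.95, 4.09], [0.21, 2.88], [-2.74, 2.74]. Speed limits (rad/s): [2.57, 2.57, 3.14, 3.14, 3.14, 3.14].

## Interface

Orientations are given as a rotation vector (axis times angle).
In Python, from workcell import sensors, cams, finish_job, bot gives the robot as it stands.
- The arm moves only by the tool drive_tool, never from a script. Its argument "increments" is one flat list of numbers, 7 for each row, row after row: the opening in per cent of the stroke, from 0 (shut) to 100 (fully open), then the shift along the tool's x, y, z in m, then the turn, a rotation vector about the tool's x, y, z in rad. A call has 1 to 5 rows; each row shifts and turns the commanded pose from where the row before left it, along the tool's axes as they then stand; what a row does not reach is not made up. A row lasts 1/12 s, in which the tool goes at most 41.7 mm and 7.16 degrees, less where a joint would pass 70% of its speed; a pose out of reach is approached as far as the arm can. A call with a gripper value outside its range is refused whole. The fingers move at their own pace and stop on an object; "squeeze" is the grip in N (left out, the last holds). Time passes only in rows, so rows that do not move let the fingers close. It gives the time, the measured TCP pose, the force, the opening and the grip force at its end, in the units of the state.
- sensors.get_state(): the state, without advancing time (a new reading comes with each control period).
- cams.camera(name): name is "scene" or "top" or "wrist"; returns a dict with "frame" (420x560x3 uint8, red, green, blue), "camera_matrix" (3x3 intrinsics, pixels), "k1" (the pictures are not rectified: a ray, as slopes to the right and down, at radius r is drawn at 1 + k1 r^2 times it, then the intrinsics apply), "R" (3x3) and "t" (3): a world point X has camera coordinates R X + t. Camera axes: x right, y down, z forward; pixel columns grow to the right and rows downward; lengths in mm; the calibration is good to about 2 mm. A picture is of the moment at which its call begins. There is no depth.
- finish_job(): hands the job in; it is judged then, once.
The state is a dict: "time": time; "qpos": joint angles; "qd": joint speeds; "effort": joint torques, N m; "eef_pos": TCP position; "orientation": TCP orientation; "contact_force": force on the tool from outside, world axes, zero at the start; "ft_torque": the same for the moment, N m; "opening": finger opening in mm; "finger_force": force on a finger pad.
Only numpy, scipy, OpenCV 4.12 (cv2) and the standard library are available. Lean on these libraries where they do the work, as an engineer would, in place of code of your own. Each camera call takes 0.05 s, during which the arm holds its last target. There are 200 camera calls.

## Task

The pressure plate of the grey card press has lost its handle. Take the wooden wedge by its upright grip block, slide it nose first along the guide and under the gate of the press, and push it on under the plate's front edge until that edge has just lifted clear of its rest pads, by about 5 mm (never more than 9 mm). Finish while holding the wedge there so the pads can be cleaned, lift the plate with the wedge alone, and do not disturb the things standing around.

Things in the scene. Friction and masses are not known exactly. Their poses are not given: they have to be found in the camera images.
- wedge: Loose wooden wedge, 173 mm long, 30 wide, about 0.15 kg. Origin on its underside below the upright grip block; x points to the thin nose, z up. Grip block: x -17 to +17 mm, 30 mm wide (y) at every height, top 70 mm above the underside; grip it across y, about 50 mm up. Body 24 mm high from x -18 to +55 mm, then the top slopes straight down (1 in 5) to 4 mm at the nose, x +155 mm.
- wedge_nose (a point): The lower edge of the wedge's nose, middle (155 mm ahead of the wedge's origin, on the underside)
- press: Grey card press fixed to the table. Origin on its underside right below the middle of the closed pressure plate's front edge; x points from the guide's mouth to the hinge (the wedge goes in along +x), z up. Base x -75 to +150 mm, 150 mm wide, 8 mm thick; its top is the guide's floor. Below the plate the way is free up to x +110 mm.
- guide_mouth (a point): Point on the guide's floor at its mouth (press x -73, z 8 mm). The guide is two rails 15 mm high above the floor, open on top, 40 mm apart inside (5 mm play each side of the wedge) from press x -55 to -30 mm, flared wider from -73 to -55 mm.
- gate (a point): Middle of the gate on the guide's floor (press x -24, z 8 mm). The gate is a beam across the guide, 12 mm deep along x (press x -30 to -18 mm); opening 40 mm wide and 29 mm high above the floor; top of the beam 45 mm above the table.
- plate (a joint): Hinge angle of the steel pressure plate (116 x 136 x 10 mm, about 0.7 kg, top 37 mm above the table), rad: 0 is closed, on its two rest pads; grows as the front edge rises; falls shut by its weight. The front edge is about 120 mm from the hinge: 0.042 rad is 5 mm of lift.
- plate_front_edge (a point): Middle of the plate's lower front edge; closed, 20 mm above the table, 12 mm above the guide's floor. The wedge on the floor touches it with its nose at about press x +40 mm, then lifts it 1 mm per 5 mm: 5.5 mm of lift with the nose at about x +67 mm.
- soap_stack: Bystander: upright stack of three wrapped soap bars, 86x72x80 mm; origin under it
- soap_bar_pack: Bystander: single wrapped soap bar, 81x105x27 mm; origin under it
- soap_on_edge: Bystander: single soap bar standing on its long edge, 81x27x68 mm; origin under it
There are look-alikes about, which are no part of the job. There is more than one size of the wedge; the one meant has the size given above.

How it is judged (in metres and radians):
On the way:
1. the wedge's nose has passed under the gate, in the guide, with the plate still closed (x of wedge_nose in the frame of press between -0.018 and 0.05 m and y of wedge_nose in the frame of press between -0.015 and 0.015 m and z of wedge_nose in the frame of press below 0.02 m and value of joint plate below 0.008 rad), for 0.1 s.
At the end, for the whole second after the job is handed in: The plate's front edge is held 2 to 9 mm above its rest (hinge 0.016 to 0.075 rad) by the wedge alone, which lies through the guide and gate on the press's floor (within 6 mm of it, tilted under 0.12 rad), at rest and still gripped by the fingers; the robot does not touch the plate (value of joint plate between 0.016 and 0.075 rad and velocity of joint plate between -0.03 and 0.03 rad/s and contact force between wedge and plate above 0.5 N and contact force between the fingers and wedge above 2 N and contact force between each of the arm, the fingers and plate below 0.3 N and linear speed of wedge below 0.02 m/s and y of wedge in the frame of press between -0.015 and 0.015 m and y of wedge_nose in the frame of press between -0.012 and 0.012 m and z of wedge_nose in the frame of press below 0.014 m and angle between wedge's own z axis and vertical below 0.12 rad); the arm keeps its last pose, push and grip.
It fails at once if the robot pushed or lifted the plate itself (contact force between any of the fingers, the arm and plate above 3 N).
It fails at once if the plate was raised more than 9 mm (value of joint plate above 0.08 rad).
It fails at once if a bystander was disturbed (distance of any of soap_stack, soap_bar_pack, soap_on_edge from where it was at the start of the episode above 0.02 m).
It also fails if it takes over 38 s, if anything falls off the work surface, if the arm or the gripper's body presses on something with over 40 N, if the wrist force passes 120 N, or if a joint passes its speed limit or range.

## Working session

There is one attempt and no reset: what is moved stays moved. The work goes in short steps, Python scripts to look and compute and a tool call to move; the robot and the scene stay as the last step left them, time stands still between calls to the robot, and variables do not carry over. Pictures are saved under pics/ and viewed, at most 10 in all, crops included, and the job is handed in when it is done.

Besides the shell and the picture viewer there is one more tool, called after "Request:" as name(argument=value, ...) on one line, values as JSON. drive_tool: Moves the arm, as the interface text tells. Its arguments: {"type":"object","properties":{"increments":{"type":"array","items":{"type":"number"}},"squeeze":{"type":"number"}},"required":["increments"]}

```bash
mkdir -p pics; cat > h.py <<'E'
import numpy as np,cv2
from workcell import sensors,cams,finish_job,bot
def snap(n,f):
    c=cams.camera(n); cv2.imwrite(f,c["frame"][:,:,::-1]); np.savez(f+'.npz',**{k:c[k] for k in("camera_matrix","k1","R","t")}); return c
def ld(f): return np.load(f+'.npz')
def ray(c,u,v):
    K=np.array(c["camera_matrix"]);x=np.linalg.solve(K,[u,v,1.])[:2];r=np.linalg.norm(x);s=r
    for _ in range(30): s=r/(1+float(c["k1"])*s*s)
    x=x*(s/r if r else 1); R=np.array(c["R"]); return -R.T@np.array(c["t"]),R.T@np.array([x[0],x[1],1])
def onz(c,u,v,z):
    o,d=ray(c,u,v); return o+d*(z-o[2])/d[2]
def proj(c,X):
    p=np.array(c["R"])@np.array(X,float)+np.array(c["t"]);x=p[:2]/p[2];x=x*(1+float(c["k1"])*(x@x));K=np.array(c["camera_matrix"]);return (K@[x[0],x[1],1])[:2]
E
python3 - <<'E'
from h import *
a=snap("top","pics/top.png");b=snap("scene","pics/scene.png");snap("wrist","pics/wrist.png")
for c in(a,b):print(-np.array(c["R"]).T@np.array(c["t"]))
print(sensors.get_state())
E
```

```text
[ 448.34871575  158.07296213 1598.17803046]
[-318.20481111 1241.46583705  880.28031776]
{'time': 0.15, 'qpos': array([-1.40313848e+00,  2.45685424e-01,  1.55874597e+00, -8.65332319e-06,
        1.33869573e+00, -1.74099589e-01]), 'qd': array([ 4.24061940e-04, -1.08383685e-03, -5.05111221e-03,  2.45165815e-04,
       -7.36497858e-04, -4.31897253e-05]), 'effort': array([ 1.97379959e-03, -4.29986358e+01, -3.26552260e+01, -1.67217672e-05,
        3.50633716e-03, -1.12474382e-05]), 'eef_pos': array([ 217.81958952, -612.23665523,  403.80649173]), 'orientation': array([-3.09432495e+00, -5.33964751e-01,  5.45957723e-06]), 'contact_force': array([ 0.3181765 , -0.59984564, -0.09758626]), 'ft_torque': array([ 0.00147261, -0.01360685,  0.05613804]), 'finger_force': 0.0, 'opening': 85.12623705134062}
```

View pics/top.png

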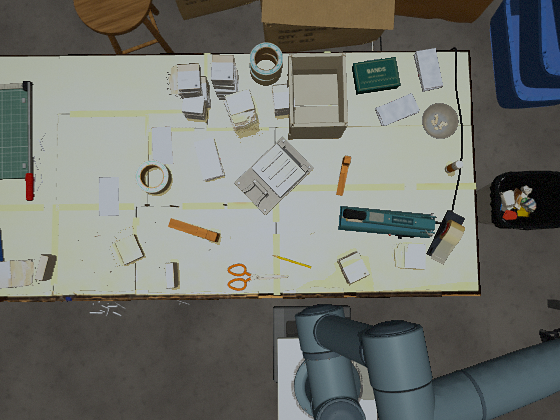

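View pics/scene.png

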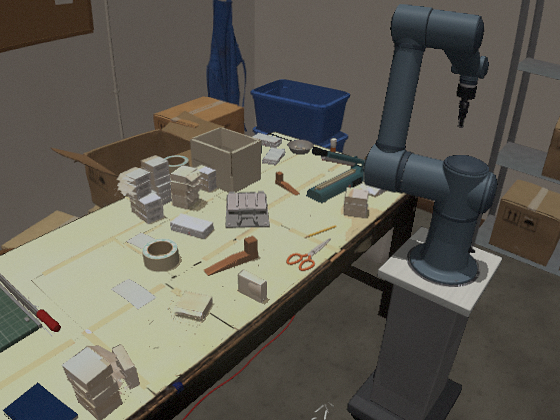

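The top view shows two wedges: A at (195,230) and B at (345,175). The press is at (273,178). I'll measure their lengths and zoom in.

```bash
python3 - <<'E'
from h import *
c=ld("pics/top.png")
im=cv2.imread("pics/top.png")
cv2.imwrite("pics/c1.png",cv2.resize(im[130:255,160:360],None,fx=4,fy=4,interpolation=cv2.INTER_CUBIC))
for p in[(168,223),(220,240),(350,156),(340,194),(273,178)]:print(p,onz(c,*p,0).round(1))
E
```

```text
(168, 223) [529.4 515.1   0. ]
(220, 240) [471.1 343.    0. ]
(350, 156) [746.6 -93.4   0. ]
(340, 194) [619.1 -57.    0. ]
(273, 178) [675.5 165.5   0. ]
```

View pics/c1.png

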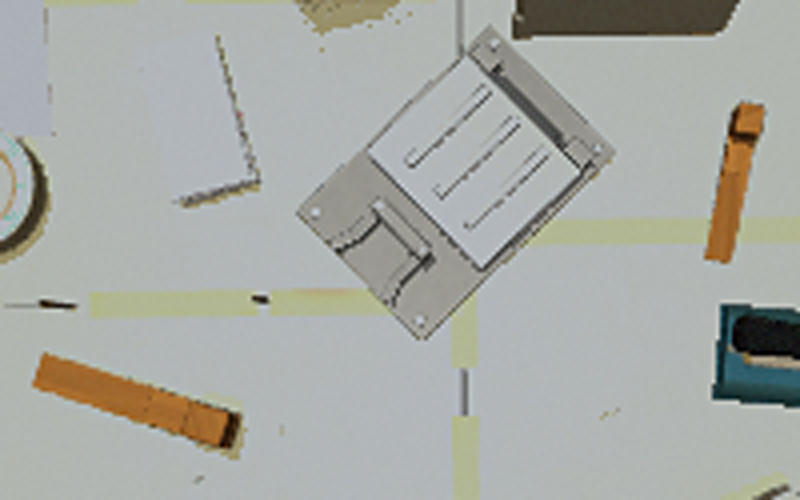

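```bash
python3 - <<'E'
from h import *
from scipy.optimize import least_squares
c=ld("pics/top.png")
f=lambda U,V:(160+(U+.5)/4-.5,130+(V+.5)/4-.5)
def fit(P,pts,x0):
    def W(q,p):
        s,k=np.sin(q[2]),np.cos(q[2]);return [q[0]+k*p[0]-s*p[1],q[1]+s*p[0]+k*p[1],p[2]]
    r=least_squares(lambda q:np.concatenate([proj(c,W(q,p))-f(*u) for p,u in zip(P,pts)]),x0)
    print(r.x.round(3),r.fun.round(2))
fit([(-75,75,8),(-75,-75,8),(150,-75,8),(150,75,8)],[(297,212),(423,340),(614,155),(490,26)],[650,165,-.7])
fit([(155,0,3),(-17,0,70),(17,0,70),(55,0,24)],[(39.5,370),(228,430),(188,419),(151,403)],[480,360,1.2])
E
```

```text
[657.535 190.294  -0.812] [-0.26  0.03 -0.31  0.38  0.51 -0.41  0.06 -0.02]
[484.425 361.597   1.257] [ 0.15 -0.08  0.05  0.04 -0.19 -0.42 -0.    0.47]
```

Both fits are good to under 0.6 px. A (195,230) matches 173 mm, while B (345,175) is only about 130 mm long, so A is the wedge. Next I'll plan the approach with the yaw branch that keeps joint 6 in range.

```bash
cat > plan.py <<'E'
from h import *
from scipy.spatial.transform import Rotation as Ro
def plan(X,phi,n,op,turns=0):
    "straight to X (mm, TCP), tool-x yaw phi unwrapped relative to the current yaw in n rows"
    s=sensors.get_state();R=Ro.from_rotvec(s["orientation"]).as_matrix();p=s["eef_pos"]
    ph=np.arctan2(R[1,0],R[0,0]); d=phi-ph
    if not turns: d=(d+np.pi)%(2*np.pi)-np.pi
    print("pos",p.round(1),"yaw",round(ph,4),"q",s["qpos"].round(2),"t",round(s["time"],2),"f",s["contact_force"].round(1),"op",s["opening"].round(1))
    dz=-round(d/n,3); st=(np.array(X)-p)/n/1000; out=[]
    for i in range(n):
        a=ph-dz*i; x=np.array([np.cos(a),np.sin(a),0]);y=np.array([np.sin(a),-np.cos(a),0])
        out+=[op,round(st@x,4),round(st@y,4),round(-st[2],4),0,0,dz]
        if i%5==4 or i==n-1: print([float(v) for v in out]); out=[]
E
python3 -c "
from plan import *
plan([484.4,361.6,400],1.257+np.pi,35,100,1)"
```

```text
Traceback (most recent call last):
  File "plan.py", line 8, in plan
    print("pos",p.round(1),"yaw",round(ph,4),"q",s["qpos"].round(2),"t",round(s["time"],2),"f",s["contact_force"].round(1),"op",s["opening"].round(1))
                                                                                                                                ^^^^^^^^^^^^^^^^^^
AttributeError: 'float' object has no attribute 'round'
```

```bash
sed -i 's/s\["opening"\].round(1)/round(s["opening"],1)/' plan.py
python3 -c "
from plan import *
plan([484.4,361.6,400],1.257+np.pi,35,100,1)"
```

```text
pos [ 217.8 -612.2  403.8] yaw 0.3418 q [-1.4   0.25  1.56 -0.    1.34 -0.17] t 0.15 f [ 0.3 -0.6 -0.1] op 85.1
[100.0, 0.0165, -0.0237, 0.0001, 0.0, 0.0, -0.116, 100.0, 0.0191, -0.0216, 0.0001, 0.0, 0.0, -0.116, 100.0, 0.0215, -0.0192, 0.0001, 0.0, 0.0, -0.116, 100.0, 0.0236, -0.0166, 0.0001, 0.0, 0.0, -0.116, 100.0, 0.0253, -0.0138, 0.0001, 0.0, 0.0, -0.116]
[100.0, 0.0268, -0.0107, 0.0001, 0.0, 0.0, -0.116, 100.0, 0.0278, -0.0076, 0.0001, 0.0, 0.0, -0.116, 100.0, 0.0285, -0.0043, 0.0001, 0.0, 0.0, -0.116, 100.0, 0.0288, -0.001, 0.0001, 0.0, 0.0, -0.116, 100.0, 0.0288, 0.0024, 0.0001, 0.0, 0.0, -0.116]
[100.0, 0.0283, 0.0057, 0.0001, 0.0, 0.0, -0.116, 100.0, 0.0274, 0.0089, 0.0001, 0.0, 0.0, -0.116, 100.0, 0.0262, 0.012, 0.0001, 0.0, 0.0, -0.116, 100.0, 0.0247, 0.015, 0.0001, 0.0, 0.0, -0.116, 100.0, 0.0228, 0.0177, 0.0001, 0.0, 0.0, -0.116]
[100.0, 0.0205, 0.0203, 0.0001, 0.0, 0.0, -0.116, 100.0, 0.0181, 0.0225, 0.0001, 0.0, 0.0, -0.116, 100.0, 0.0153, 0.0244, 0.0001, 0.0, 0.0, -0.116, 100.0, 0.0124, 0.026, 0.0001, 0.0, 0.0, -0.116, 100.0, 0.0093, 0.0273, 0.0001, 0.0, 0.0, -0.116]
[100.0, 0.0061, 0.0282, 0.0001, 0.0, 0.0, -0.116, 100.0, 0.0028, 0.0287, 0.0001, 0.0, 0.0, -0.116, 100.0, -0.0006, 0.0288, 0.0001, 0.0, 0.0, -0.116, 100.0, -0.0039, 0.0286, 0.0001, 0.0, 0.0, -0.116, 100.0, -0.0072, 0.0279, 0.0001, 0.0, 0.0, -0.116]
[100.0, -0.0104, 0.0269, 0.0001, 0.0, 0.0, -0.116, 100.0, -0.0134, 0.0255, 0.0001, 0.0, 0.0, -0.116, 100.0, -0.0163, 0.0238, 0.0001, 0.0, 0.0, -0.116, 100.0, -0.0189, 0.0218, 0.0001, 0.0, 0.0, -0.116, 100.0, -0.0213, 0.0194, 0.0001, 0.0, 0.0, -0.116]
[100.0, -0.0234, 0.0168, 0.0001, 0.0, 0.0, -0.116, 100.0, -0.0252, 0.014, 0.0001, 0.0, 0.0, -0.116, 100.0, -0.0267, 0.011, 0.0001, 0.0, 0.0, -0.116, 100.0, -0.0278, 0.0078, 0.0001, 0.0, 0.0, -0.116, 100.0, -0.0285, 0.0046, 0.0001, 0.0, 0.0, -0.116]
```

Request:
drive_tool(increments=[100,0.0165,-0.0237,0,0,0,-0.116,100,0.019,-0.0215,0,0,0,-0.116,100,0.0215,-0.019,0,0,0,-0.116,100,0.0235,-0.0165,0,0,0,-0.116,100,0.0255,-0.014,0,0,0,-0.116])

```text
time: 0.57
eef_pos: [256.1, -472.1, 404.2]
orientation: [-2.809, -1.405, -0.0]
contact_force: [0.3, -0.5, 0.1]
opening: 85.2
finger_force: 0.0
```

Request:
drive_tool(increments=[100,0.027,-0.0105,0,0,0,-0.116,100,0.028,-0.0075,0,0,0,-0.116,100,0.0285,-0.0045,0,0,0,-0.116,100,0.029,-0.001,0,0,0,-0.116,100,0.029,0.0025,0,0,0,-0.116])

```text
time: 0.98
eef_pos: [294.6, -332.3, 404.4]
orientation: [-2.291, -2.149, -0.0]
contact_force: [-0.0, 0.3, 0.3]
opening: 85.4
finger_force: 0.0
```

Request:
drive_tool(increments=[100,0.0285,0.0055,0,0,0,-0.116,100,0.0275,0.009,0,0,0,-0.116,100,0.026,0.012,0,0,0,-0.116,100,0.0245,0.015,0,0,0,-0.116,100,0.023,0.0175,0,0,0,-0.116])

```text
time: 1.4
eef_pos: [332.2, -193.1, 404.5]
orientation: [1.581, 2.715, 0.0]
contact_force: [1.1, 0.1, 0.4]
opening: 85.2
finger_force: 0.0
```

Request:
drive_tool(increments=[100,0.0205,0.0205,0,0,0,-0.116,100,0.018,0.0225,0,0,0,-0.116,100,0.0155,0.0245,0,0,0,-0.116,100,0.0125,0.026,0,0,0,-0.116,100,0.0095,0.0275,0,0,0,-0.116])

```text
time: 1.82
eef_pos: [370.3, -53.5, 404.6]
orientation: [0.738, 3.053, -0.0]
contact_force: [-0.2, -1.2, -0.7]
opening: 85.4
finger_force: 0.0
```

Request:
drive_tool(increments=[100,0.006,0.028,0,0,0,-0.116,100,0.003,0.0285,0,0,0,-0.116,100,-0.0005,0.029,0,0,0,-0.116,100,-0.004,0.0285,0,0,0,-0.116,100,-0.007,0.028,0,0,0,-0.116])

```text
time: 2.23
eef_pos: [408.1, 85.5, 404.6]
orientation: [-0.167, 3.137, -0.0]
contact_force: [0.1, -0.2, 0.0]
opening: 85.0
finger_force: 0.0
```

Request:
drive_tool(increments=[100,-0.0105,0.027,0,0,0,-0.116,100,-0.0135,0.0255,0,0,0,-0.116,100,-0.0165,0.024,0,0,0,-0.116,100,-0.019,0.022,0,0,0,-0.116,100,-0.0215,0.0195,0,0,0,-0.116])

```text
time: 2.65
eef_pos: [446.6, 225.4, 404.4]
orientation: [1.057, -2.958, 0.0]
contact_force: [1.1, -0.8, 0.4]
opening: 85.5
finger_force: 0.0
```

Request:
drive_tool(increments=[100,-0.0235,0.017,0,0,0,-0.116,100,-0.025,0.014,0,0,0,-0.116,100,-0.0265,0.011,0,0,0,-0.116,100,-0.028,0.008,0,0,0,-0.116,100,-0.0285,0.0045,0,0,0,-0.116])

```text
time: 3.07
eef_pos: [484.6, 364.6, 404.2]
orientation: [1.858, -2.532, -0.0]
contact_force: [0.3, -1.1, -0.3]
opening: 85.3
finger_force: 0.0
```

```bash
python3 -c "
from plan import *
snap('wrist','pics/w1.png')
plan([484.4,361.6,205],1.257+np.pi,8,100)
c=ld('pics/w1.png')
k,s=np.cos(1.257),np.sin(1.257)
for p in [(155,0,4),(17,0,70),(-17,0,70),(0,15,70),(0,-15,70)]: print(p,proj(c,[484.4+k*p[0]-s*p[1],361.6+s*p[0]+k*p[1],p[2]]).round())"
```

```text
pos [485.1 367.6 404.2] yaw -1.8692 q [ 0.46  0.15  1.67  0.    1.32 -2.38] t 3.12 f [-2.  -0.  -0.1] op 85.4
[100.0, 0.0007, -0.0001, 0.0249, 0.0, 0.0, 0.002, 100.0, 0.0007, -0.0001, 0.0249, 0.0, 0.0, 0.002, 100.0, 0.0007, -0.0001, 0.0249, 0.0, 0.0, 0.002, 100.0, 0.0007, -0.0001, 0.0249, 0.0, 0.0, 0.002, 100.0, 0.0007, -0.0001, 0.0249, 0.0, 0.0, 0.002]
[100.0, 0.0007, -0.0001, 0.0249, 0.0, 0.0, 0.002, 100.0, 0.0007, -0.0001, 0.0249, 0.0, 0.0, 0.002, 100.0, 0.0007, -0.0001, 0.0249, 0.0, 0.0, 0.002]
(155, 0, 4) [278. 292.]
(17, 0, 70) [279. 208.]
(-17, 0, 70) [279. 175.]
(0, 15, 70) [294. 192.]
(0, -15, 70) [264. 192.]
```

View pics/w1.png

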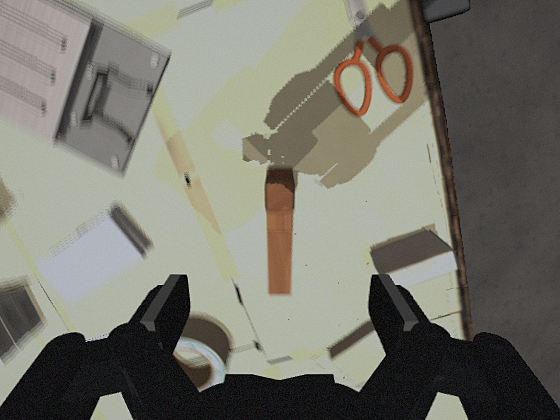

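The wrist view shows the wedge's grip block at (280,192) and its nose at (280,293), both within 2 px of the prediction. Descending to grasp.

Request:
drive_tool(increments=[100,0.0007,0,0.025,0,0,0.002,100,0.0007,0,0.025,0,0,0.002,100,0.0007,0,0.025,0,0,0.002,100,0.0007,0,0.025,0,0,0.002,100,0.0007,0,0.025,0,0,0.002])

```text
time: 3.53
eef_pos: [483.2, 359.6, 278.2]
orientation: [1.838, -2.547, -0.0]
contact_force: [-0.6, -0.5, -0.1]
opening: 85.4
finger_force: 0.0
```

Request:
drive_tool(increments=[100,0.0007,0,0.025,0,0,0.002,100,0.0007,0,0.025,0,0,0.002,100,0.0007,0,0.024,0,0,0.002,100,0,0,0,0,0,0,100,0,0,0,0,0,0])

```text
time: 3.95
eef_pos: [482.2, 357.4, 204.4]
orientation: [1.829, -2.55, -0.001]
contact_force: [0.6, 0.8, 0.2]
opening: 85.0
finger_force: 0.0
```

Request:
drive_tool(increments=[10,0,0,0,0,0,0,10,0,0,0,0,0,0,10,0,0,0,0,0,0,10,0,0,0,0,0,0,10,0,0,0,0,0,0], squeeze=70)

```text
time: 4.37
eef_pos: [483.2, 358.0, 207.1]
orientation: [-1.829, 2.551, -0.0]
contact_force: [1.4, 0.0, 0.4]
opening: 29.4
finger_force: 68.8
```

Request:
drive_tool(increments=[10,0,0,0,0,0,0,10,0,0,0,0,0,0,10,0,0,0,0,0,0,10,0,0,0,0,0,0,10,0,0,0,0,0,0])

```text
time: 4.78
eef_pos: [483.3, 358.0, 207.0]
orientation: [-1.83, 2.551, -0.0]
contact_force: [-1.0, 0.3, 6.0]
opening: 28.7
finger_force: 69.5
```

```bash
python3 -c "
from plan import *
plan([469.1,389,300],2.33,20,10)"
```

```text
pos [483.3 358.  207. ] yaw -1.8973 q [ 0.45  0.39  1.78  0.    0.97 -2.37] t 4.78 f [-1.   0.3  6. ] op 28.7
[10.0, -0.0012, 0.0012, -0.0046, 0.0, 0.0, 0.103, 10.0, -0.0011, 0.0013, -0.0046, 0.0, 0.0, 0.103, 10.0, -0.001, 0.0014, -0.0046, 0.0, 0.0, 0.103, 10.0, -0.0008, 0.0015, -0.0046, 0.0, 0.0, 0.103, 10.0, -0.0007, 0.0016, -0.0046, 0.0, 0.0, 0.103]
[10.0, -0.0005, 0.0016, -0.0046, 0.0, 0.0, 0.103, 10.0, -0.0003, 0.0017, -0.0046, 0.0, 0.0, 0.103, 10.0, -0.0002, 0.0017, -0.0046, 0.0, 0.0, 0.103, 10.0, 0.0, 0.0017, -0.0046, 0.0, 0.0, 0.103, 10.0, 0.0002, 0.0017, -0.0046, 0.0, 0.0, 0.103]
[10.0, 0.0004, 0.0017, -0.0046, 0.0, 0.0, 0.103, 10.0, 0.0005, 0.0016, -0.0046, 0.0, 0.0, 0.103, 10.0, 0.0007, 0.0016, -0.0046, 0.0, 0.0, 0.103, 10.0, 0.0009, 0.0015, -0.0046, 0.0, 0.0, 0.103, 10.0, 0.001, 0.0014, -0.0046, 0.0, 0.0, 0.103]
[10.0, 0.0011, 0.0013, -0.0046, 0.0, 0.0, 0.103, 10.0, 0.0013, 0.0011, -0.0046, 0.0, 0.0, 0.103, 10.0, 0.0014, 0.001, -0.0046, 0.0, 0.0, 0.103, 10.0, 0.0015, 0.0009, -0.0046, 0.0, 0.0, 0.103, 10.0, 0.0015, 0.0007, -0.0046, 0.0, 0.0, 0.103]
```

Request:
drive_tool(increments=[10,0,0,-0.02,0,0,0,10,0,0,-0.03,0,0,0,10,0,0,-0.03,0,0,0,10,0,0,-0.02,0,0,0,10,0,0,0,0,0,0])

```text
time: 5.2
eef_pos: [484.1, 358.4, 310.9]
orientation: [-1.826, 2.546, -0.003]
contact_force: [1.3, -0.5, -0.6]
opening: 29.8
finger_force: 69.4
```

Request:
drive_tool(increments=[10,-0.0012,0.0012,0,0,0,0.103,10,-0.0011,0.0013,0,0,0,0.103,10,-0.001,0.0014,0,0,0,0.103,10,-0.0008,0.0015,0,0,0,0.103,10,-0.0007,0.0016,0,0,0,0.103])

```text
time: 5.62
eef_pos: [478.5, 365.2, 303.5]
orientation: [1.111, -2.935, 0.001]
contact_force: [0.3, 0.2, -1.6]
opening: 29.2
finger_force: 69.5
```

Request:
drive_tool(increments=[10,-0.0005,0.0016,0,0,0,0.103,10,-0.0003,0.0017,0,0,0,0.103,10,0,0.0017,0,0,0,0.103,10,0,0.0017,0,0,0,0.103,10,0,0.0017,0,0,0,0.103])

```text
time: 6.03
eef_pos: [475.0, 372.9, 303.5]
orientation: [0.327, -3.121, 0.002]
contact_force: [-0.1, 0.3, -1.6]
opening: 29.3
finger_force: 69.5
```

Request:
drive_tool(increments=[10,0.0004,0.0017,0,0,0,0.103,10,0.0005,0.0016,0,0,0,0.103,10,0.0007,0.0016,0,0,0,0.103,10,0.0009,0.0015,0,0,0,0.103,10,0.001,0.0014,0,0,0,0.103])

```text
time: 6.45
eef_pos: [471.4, 380.8, 303.5]
orientation: [-0.478, -3.102, 0.003]
contact_force: [-0.6, -0.3, -2.3]
opening: 29.1
finger_force: 69.5
```

Request:
drive_tool(increments=[10,0.0011,0.0013,0,0,0,0.103,10,0.0013,0.0011,0,0,0,0.103,10,0.0014,0.001,0,0,0,0.103,10,0.0015,0.0009,0,0,0,0.103,10,0.0015,0.0007,0,0,0,0.103])

```text
time: 6.87
eef_pos: [467.9, 388.6, 303.5]
orientation: [-1.253, -2.879, 0.004]
contact_force: [0.0, -0.2, -1.6]
opening: 29.4
finger_force: 69.5
```

```bash
python3 -c "
from plan import *
snap('wrist','pics/w2.png');snap('top','pics/top2.png')
plan([469.1,389,300],2.33,2,10)"
```

```text
pos [467.9 388.6 303.7] yaw 2.3262 q [ 0.51  0.26  1.74  0.    1.15 -0.25] t 6.97 f [ 0.8 -0.5 -1.4] op 29.5
[10.0, -0.0003, 0.0006, 0.0018, 0.0, 0.0, -0.002, 10.0, -0.0003, 0.0006, 0.0018, 0.0, 0.0, -0.002]
```

View pics/w2.png

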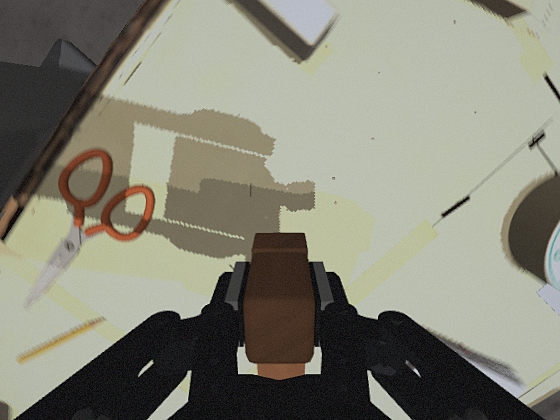

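The grip is centred: the block is at (280,300) between the pads. I'll lower in front of the mouth, then check the alignment from above.

Request:
drive_tool(increments=[10,0,0.001,0.02,0,0,-0.004,10,0,0,0.02,0,0,0,10,0,0,0.02,0,0,0,10,0,0,0.02,0,0,0,10,0,0,0.006,0,0,0])

```text
time: 7.38
eef_pos: [467.6, 388.4, 215.1]
orientation: [-1.235, -2.883, 0.009]
contact_force: [-0.8, -0.6, -2.9]
opening: 29.3
finger_force: 69.3
```

```bash
python3 -c "
from plan import *
import time
c=snap('top','pics/top3.png')
im=cv2.imread('pics/top3.png')
cv2.imwrite('pics/c3.png',cv2.resize(im[140:240,160:300],None,fx=5.5,fy=5.5,interpolation=cv2.INTER_CUBIC))
s=snap('scene','pics/s3.png')
cv2.imwrite('pics/c4.png',cv2.resize(cv2.imread('pics/s3.png')[180:290,170:290],None,fx=5,fy=5,interpolation=cv2.INTER_CUBIC))
plan([469.1,389,216],2.33,2,10)
k,q=np.cos(-.812),np.sin(-.812)
def W(p): return [657.5+k*p[0]-q*p[1],190.3+q*p[0]+k*p[1],p[2]]
for p in[(-115,15,14),(-115,-15,14),(-73,0,8),(-24,0,45)]: print(p,((proj(c,W(p))-[160,140]+.5)*5.5).round(), ((proj(s,W(p))-[170,180]+.5)*5).round())
"
```

```text
pos [468.4 388.9 217.3] yaw 2.3312 q [ 0.51  0.38  1.76  0.    1.   -0.25] t 7.48 f [-0.  -0.4 -2.2] op 29.3
[10.0, -0.0002, 0.0003, 0.0007, 0.0, 0.0, 0.001, 10.0, -0.0002, 0.0003, 0.0007, 0.0, 0.0, 0.001]
(-115, 15, 14) [428. 354.] [367. 251.]
(-115, -15, 14) [463. 389.] [412. 250.]
(-73, 0, 8) [496. 324.] [388. 224.]
(-24, 0, 45) [553. 260.] [386. 141.]
```

View pics/c3.png

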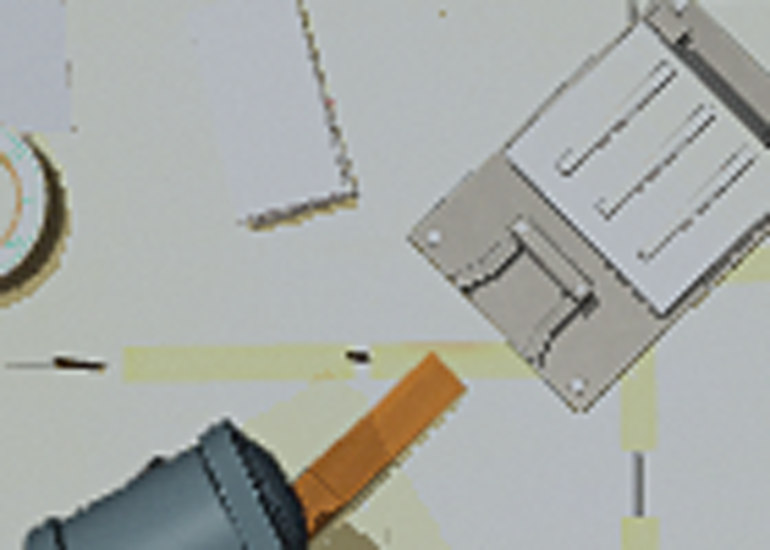

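View pics/c4.png

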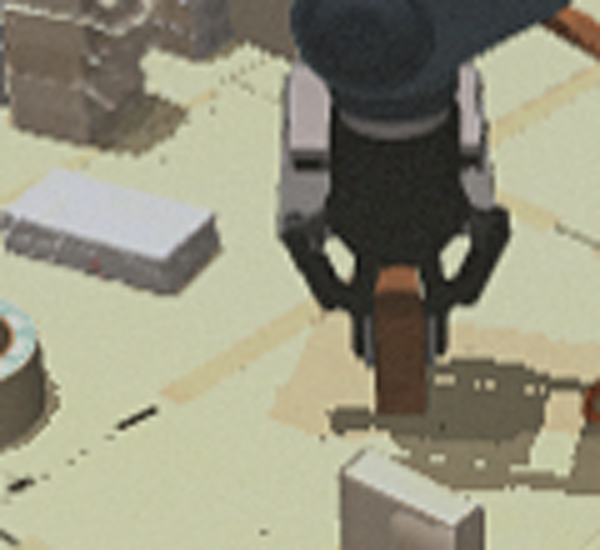

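The nose corners are at (433,352) and (467,388), so the nose is within about 1.5 mm of the guide axis and at press x ≈ -112. The guide mouth is at about (501,326). The line is good, so I'll slide in.

Request:
drive_tool(increments=[10,-0.01,0,0,0,0,0,10,-0.012,0,0,0,0,0,10,-0.012,0,0,0,0,0,10,-0.012,0,0,0,0,0,10,-0.012,0,0,0,0,0])

```text
time: 7.9
eef_pos: [510.6, 346.2, 220.7]
orientation: [1.241, 2.885, 0.002]
contact_force: [0.9, 0.1, -1.5]
opening: 29.1
finger_force: 69.3
```

Request:
drive_tool(increments=[10,-0.008,0,0,0,0,0,10,-0.008,0,0,0,0,0,10,-0.008,0,0,0,0,0,10,-0.008,0,0,0,0,0,10,0,0,0,0,0,0])

```text
time: 8.32
eef_pos: [532.2, 323.2, 219.8]
orientation: [1.242, 2.885, 0.0]
contact_force: [0.9, 0.2, -1.9]
opening: 29.2
finger_force: 69.3
```

Request:
drive_tool(increments=[10,-0.007,0,0.001,0,0,0,10,-0.007,0,0.001,0,0,0,10,-0.007,0,0.001,0,0,0,10,-0.007,0,0,0,0,0,10,-0.007,0,0,0,0,0])

```text
time: 8.73
eef_pos: [555.7, 298.3, 216.5]
orientation: [-1.24, -2.886, 0.0]
contact_force: [-0.2, 0.3, -1.3]
opening: 29.5
finger_force: 69.3
```

Request:
drive_tool(increments=[10,0,0,0.001,0,0,0,10,0,0,0.001,0,0,0,10,0,0,0,0,0,0,10,0,0,0,0,0,0])

```text
time: 9.07
eef_pos: [555.4, 299.0, 215.0]
orientation: [1.24, 2.886, 0.0]
contact_force: [0.9, 0.0, 0.3]
opening: 29.3
finger_force: 69.6
```

```bash
python3 -c "
from plan import *
c=snap('top','pics/top4.png')
s=snap('scene','pics/s4.png')
a=cv2.resize(cv2.imread('pics/top4.png')[140:240,200:300],None,fx=4,fy=4,interpolation=cv2.INTER_CUBIC)
b=cv2.resize(cv2.imread('pics/s4.png')[170:270,210:310],None,fx=4,fy=4,interpolation=cv2.INTER_CUBIC)
cv2.imwrite('pics/c5.png',np.hstack([a,b]))
plan([540,300,216],2.33,2,10)
p=sensors.get_state()['eef_pos'];d=p[:2]-[657.5,190.3];k,q=np.cos(-.812),np.sin(-.812)
print('tcp in press',d@[k,q],d@[-q,k])
"
```

```text
pos [555.3 299.  215. ] yaw 2.3303 q [ 0.31  0.43  1.7  -0.    1.01 -0.44] t 9.17 f [ 0.6 -1.4  0.8] op 29.1
[10.0, 0.0056, -0.0052, -0.0005, 0.0, 0.0, 0.0, 10.0, 0.0056, -0.0052, -0.0005, 0.0, 0.0, 0.0]
tcp in press -149.22658063834584 0.6437951113100695
```

View pics/c5.png

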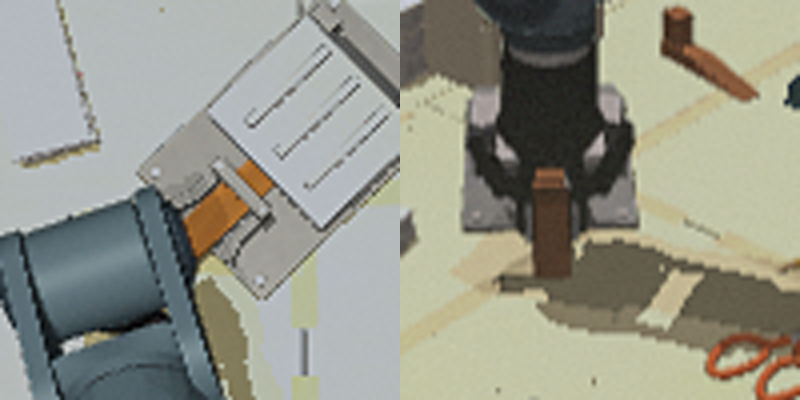

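The wedge is through the gate. Orange shows between the gate and the plate at (258,178), and the force shows it resting on the floor. The nose is at about x +10. I'll push on slowly and watch for plate contact near +40.

Request:
drive_tool(increments=[10,-0.006,0,0,0,0,0,10,-0.006,0,0,0,0,0,10,-0.006,0,0,0,0,0,10,-0.004,0,0,0,0,0,10,0,0,0,0,0,0])

```text
time: 9.58
eef_pos: [571.3, 282.0, 214.9]
orientation: [1.241, 2.885, 0.001]
contact_force: [1.4, -0.3, 1.8]
opening: 29.4
finger_force: 69.8
```

Request:
drive_tool(increments=[10,-0.003,0,0,0,0,0,10,-0.003,0,0,0,0,0,10,-0.003,0,0,0,0,0,10,-0.003,0,0,0,0,0,10,0,0,0,0,0,0])

```text
time: 10.0
eef_pos: [578.3, 274.9, 215.0]
orientation: [-1.239, -2.884, -0.001]
contact_force: [-4.9, 5.1, 5.5]
opening: 29.2
finger_force: 70.4
```

Request:
drive_tool(increments=[10,-0.003,0,0,0,0,0,10,-0.003,0,0,0,0,0,10,-0.003,0,0,0,0,0,10,0,0,0,0,0,0])

```text
time: 10.33
eef_pos: [584.4, 268.5, 215.0]
orientation: [-1.239, -2.884, -0.001]
contact_force: [-4.9, 5.2, 6.3]
opening: 29.3
finger_force: 70.4
```

Request:
drive_tool(increments=[10,-0.003,0,0,0,0,0,10,-0.003,0,0,0,0,0,10,-0.003,0,0,0,0,0,10,-0.003,0,0,0,0,0,10,0,0,0,0,0,0])

```text
time: 10.75
eef_pos: [592.7, 259.8, 215.0]
orientation: [-1.239, -2.884, -0.001]
contact_force: [-4.9, 5.2, 6.2]
opening: 29.1
finger_force: 70.4
```

```bash
python3 -c "
from plan import *
c=snap('top','pics/top5.png')
s=snap('scene','pics/s5.png')
a=cv2.resize(cv2.imread('pics/top5.png')[140:240,200:300],None,fx=4,fy=4,interpolation=cv2.INTER_CUBIC)
b=cv2.resize(cv2.imread('pics/s5.png')[170:270,210:310],None,fx=4,fy=4,interpolation=cv2.INTER_CUBIC)
cv2.imwrite('pics/c6.png',np.hstack([a,b]))
plan([540,300,216],2.33,2,10)
p=sensors.get_state()['eef_pos'];d=p[:2]-[657.5,190.3];k,q=np.cos(-.812),np.sin(-.812)
print('tcp in press',d@[k,q],d@[-q,k])
"
```

```text
pos [592.6 259.8 215. ] yaw 2.3302 q [ 0.24  0.46  1.66  0.    1.02 -0.52] t 10.85 f [-4.6  5.3  6.1] op 29.4
[10.0, 0.0327, -0.0053, -0.0005, 0.0, 0.0, 0.0, 10.0, 0.0327, -0.0053, -0.0005, 0.0, 0.0, 0.0]
tcp in press -95.06429257878541 0.7641380855642694
```

View pics/c6.png

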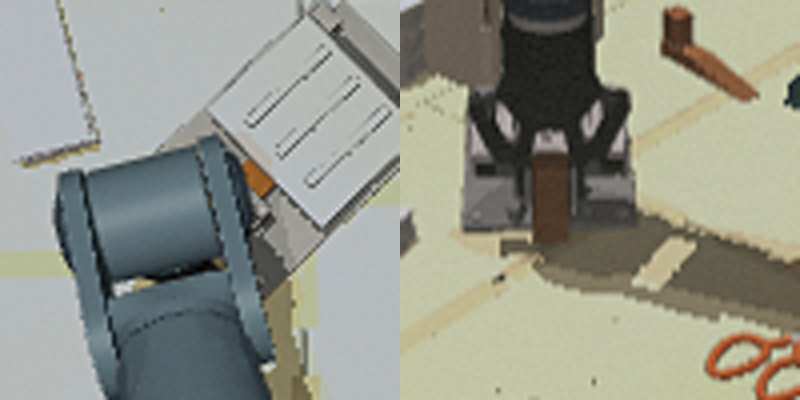

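The wedge lies through the gate and under the plate edge, at (258,178). The reaction is steady and the nose is at about x +65, giving about 5 mm of lift. I'll settle and hand in.

Request:
drive_tool(increments=[10,0,0,0,0,0,0,10,0,0,0,0,0,0,10,0,0,0,0,0,0,10,0,0,0,0,0,0,10,0,0,0,0,0,0])

```text
time: 11.27
eef_pos: [592.6, 259.8, 215.0]
orientation: [-1.239, -2.885, -0.001]
contact_force: [-5.6, 4.4, 5.6]
opening: 29.4
finger_force: 70.4
```

```bash
python3 -c "
from h import *
print(sensors.get_state()['contact_force'],finish_job())"
```

```text
the job is handed in; nothing more can be done
[-5.56702662  4.35341672  5.57476111] None
```

The job is handed in at 11.3 s: the wedge is held gripped through the guide and gate, with the plate's front edge an estimated 5 mm up (judged from nose position and steady push force, not measured directly); no verdict was returned.

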